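Teach the wire tensioner its full arm travel

TASK

Before the coil winder's wire tensioner is threaded, teach it how far its arm travels: first click the selector on its control box round to the green dot and let go of it. Then swing the sprung arm forward (away from you) with the gripper's fingers until it is fully against its red stop, and finish still holding it there, since the box is sampling the angle and the arm springs back if released. Leave the other things on the bench where they are.

Things in the scene. Friction and masses are not known exactly. Their poses are not given: they have to be found in the camera images.
- tensioner: Wire tensioner, fixed to the bench: aluminium base plate 240 x 310 x 12 mm (x -110 to 130, y -225 to 85 mm in its frame) with an upright, a grey face plate (120 mm wide, top 182 mm high, front at y = 1 mm) carrying the arm, and a control box. Origin: underside of the plate, straight below the arm's pivot. x: forward, the way the arm swings to its stop; y: along the pivot axis; z: up.
- pivot (a point): Point on the arm's pivot axis level with the middle of the finger grip's length: x = 0, y = -40 mm in the tensioner's frame, 125 mm above the bench. Its axes are those of the tensioner.
- dancer (a joint): Swing of the arm about the pivot axis, rad: 0 at rest on its black stop, leaning 0.70 rad back from upright (to -x of the tensioner); grows as it swings up and forward; 1.25 at the red stop, leaning 0.55 rad forward. A spring returns it to 0: 0.3 Nm at rest, 1.05 Nm at the red stop (2 to 7 N at the finger grip).
- dancer_grip (a point): Middle of the orange finger grip at the arm's tip, a bar 14 mm in diameter parallel to the pivot axis and 150 mm from it, y -21 to -57 mm in the tensioner's frame. Beside it (y -9 to -21) a free white pulley, 36 mm in diameter, then the steel arm, 12 mm wide. Height 240 mm at rest, 275 upright, 253 at the red stop. Turns with the arm; its z axis points from the pivot along the arm.
- box_top (a point): Centre of the flat top of the dark control box, 120 x 100 mm, 62 mm above the bench, at x 20, y -165 mm in the tensioner's frame. The selector stands on it with four coloured dots, 14 mm across, round its far side 36 mm from its axis: from left to right white, blue, green, red.
- selector (a joint): Angle of the selector, rad, growing clockwise seen from above. It clicks into four stops at the dots: white 0, blue 0.6, green 1.2, red 1.8, and starts at white or blue. Its white pointer stands at yaw 0.9 minus this value, counter-clockwise from the tensioner's x axis. Turning takes up to about 0.06 Nm; let go within 0.15 of a stop it clicks in by itself.
- selector_grip (a point): Point on the selector's vertical axis at the height to grip, 88 mm above the bench, at x 5, y -165 mm in the tensioner's frame. The knob is a black skirt, 44 mm across, 8 mm high, with a grey bar grip on it, 40 mm long, 14 mm wide, its top 98 mm above the bench. The point turns with the knob: x axis along the bar to the end with the white line.
- spool: Bystander, loose: short spool of copper wire, 52 mm across, 40 mm tall, standing on the base plate under the arm. Origin: centre of its underside.
- spare_pulley: Bystander, loose: spare white pulley, 36 mm across, 12 mm thick, lying flat on the base plate. Origin: centre of its underside.
- mug: Bystander, loose: white mug, 82 mm across, 100 mm tall, on the bench. Origin: centre of its underside.
- flux_bottle: Bystander, loose: amber dropper bottle with a needle tip, 44 mm across, 119 mm tall, on the bench. Origin: centre of its underside.
- tape: Bystander, loose: roll of green tape lying flat, 90 mm across, 19 mm high. Origin: centre of its underside.
- cutters: Bystander, loose: blue-handled flush cutters lying flat, about 165 mm long, 14 mm high. Origin: centre of its underside.
- multimeter: Bystander, loose: hand-held meter in an orange case lying face up, 185 x 92 x 53 mm; its own dial is not part of the job. Origin: centre of its underside.
- circuit_board: Bystander, loose: loose green circuit board lying flat, 100 x 160 mm, 17 mm high. Origin: centre of its underside.

How it is judged (in metres and radians):
On the way, in this order (a step that is already met when the one before it is completed fails the run):
1. the selector is clicked onto the green dot and let go (value of joint selector between 1.05 and 1.35 rad and contact force between the fingers and selector below 0.1 N), for 0.2 s.
2. the arm is swung against its red stop with the fingers (value of joint selector between 1.05 and 1.35 rad and value of joint dancer above 1.19 rad and contact force between the fingers and dancer above 1.5 N), for 0.3 s.
At the end, for the whole second after the job is handed in: The selector rests at the green dot (joint 1.05 to 1.35 rad), and the fingers hold the arm against its red stop (joint above 1.19 of 1.25 rad, at rest, fingers pressing on it with over 1.5 N, nothing loose propping it) (all of step 2 and velocity of joint dancer between -0.1 and 0.1 rad/s and velocity of joint selector between -0.1 and 0.1 rad/s and contact force between each of spool, spare_pulley, mug, flux_bottle, tape, cutters, multimeter, circuit_board and dancer below 0.2 N); the arm keeps its last pose, push and grip.
It fails at once if another thing on the bench is moved more than 25 mm (distance of any of spool, spare_pulley, mug, flux_bottle, tape, cutters, multimeter, circuit_board from where it was at the start of the episode above 0.025 m).
It also fails if it takes over 48 s, if anything falls off the work surface, if the arm or the gripper's body presses on something with over 40 N, if the wrist force passes 120 N, or if a joint passes its speed limit or range.

ROBOT

A 7-joint arm with a two-finger parallel gripper is mounted at the origin on the work surface. World frame = base frame: x ahead of the robot, y to its left, z up, the work surface at z = 0. Lengths are in m, angles in degrees, forces in N, time in s.
With the tool pointing down it reaches from about 0.425 to 0.875 m from the base axis. Payload 4.7 kg.
Tool frame: the origin (TCP) lies between the finger pads; the fingertips stand env.tip_reach ahead of it and the grasp point (between the pads) lies 2 mm behind it (env.tip_reach is the distance from the TCP to the fingertips, in m); z points along the fingers, y is the line along which they close (so a half turn about z gives the same grasp; the last joint's range is limited). The gripper opens to 87 mm and grips with 3 to 60 N. Pads are 19 mm wide; open, the fingers measure 117 mm over their backs; the gripper's body (75 mm by 190 mm) begins 51 mm behind the grasp point.
Start: joints at [-64.624, 18.392, -4.016, 83.108, 1.295, 78.541, -3.26], TCP at [0.27, 0.591, 0.24] pointing down, gripper open.
Joint ranges: [-163.93, 163.93], [-17.29, 119.83], [-79.2, 71.16], [3.27, 140.29], [-89.18, 269.18], [5.43, 117.66], [-154.24, 154.24]. Speed limits (degrees/s): [147.25, 147.25, 180, 180, 180, 180, 180].

INTERFACE

Orientations are given as [roll, pitch, yaw] about the fixed x, y, z axes, in that order (R = Rz(yaw) Ry(pitch) Rx(roll)).
In Python, from cell import env gives the robot as it stands.
- The arm moves only by the tool send_path, called as name(argument=value, ...) on one line, values as JSON. Schema: {"type":"object","properties":{"segments":{"type":"array","items":{"type":"object","properties":{"sx":{"type":"number"},"sy":{"type":"number"},"sz":{"type":"number"},"rz":{"type":"number"},"jaw":{"type":"number"}},"additionalProperties":false,"required":["jaw"]},"minItems":1,"maxItems":8},"force":{"type":"number"},"only":{"type":"string"},"quiet":{"type":"boolean"},"lines":{"type":"string"}},"required":["segments"],"additionalProperties":false}. segments is a list of rows, 1 to 8 of them, each an object with the fields sx, sy, sz (the shift in units of 25 mm), rz (a turn about the tool's z in units of 4 degrees), jaw (the finger opening in m); a field left out counts as zero (the opening has to be given); each row is the pose to reach, as a shift and turn from the pose commanded when the call began, along the tool's axes at that moment; what a row does not reach only later rows make up. A row lasts 1/12 s, in which the tool goes at most 0.0417 m and 7.16 degrees, less where a joint would pass 70% of its speed; a pose out of reach is approached as far as the arm can. The fingers move at their own pace and stop on an object; force is the grip in N (left out, the last holds). Time passes only in rows, so rows that do not move let the fingers close. The tool returns the time, the measured TCP pose, the force, the opening and the grip force at its end. only (a regular expression) keeps the lines of the reply that match it, lines (a string "A,B") keeps lines A to B, and quiet returns only ok. Input that does not fit is refused with a message, and nothing moves.
- env.get_obs(): the state, without advancing time (a new reading comes with each control period).
- env.read_camera(name): name is "side" or "top" or "wrist"; returns a dict with "color" (420x560x3 uint8, blue, green, red), "fx", "fy", "cx", "cy" (pixels), "dist" ([k1, k2, p1, p2, k3] as OpenCV has them; the pictures are not rectified), "world_from_camera" (4x4, takes a point from camera to world coordinates). Camera axes: x right, y down, z forward; pixel columns grow to the right and rows downward; lengths in m; the calibration is good to about 2 mm. A picture is of the moment at which its call begins. There is no depth.
- env.sign_off(): hands the job in; it is judged then, once.
The state is a dict: "time_s": time; "qpos": joint angles; "joint_velocities": joint speeds; "effort": joint torques, N m; "tool_pos": TCP position; "tool_rot": TCP orientation; "force": force on the tool from outside, world axes, zero at the start; "wrist_torque": the same for the moment, N m; "grip_width": finger opening in m; "grasp_force": force on a finger pad.
Only numpy, scipy, OpenCV 4.12 (cv2) and the standard library are available. Lean on these libraries where they do the work, as an engineer would, in place of code of your own. Each camera call takes 0.05 s, during which the arm holds its last target. There are 200 camera calls.

## Working session

There is one attempt and no reset: what is moved stays moved. The work goes in short steps, Python scripts to look and compute and a tool call to move; the robot and the scene stay as the last step left them, time stands still between calls to the robot, and variables do not carry over. Pictures are saved under pics/ and viewed, at most 10 in all, crops included, and the job is handed in when it is done.

```bash
ls; mkdir -p pics; python3 - <<'E'
from cell import env
import cv2,numpy as np
o=env.get_obs();print(o,env.tip_reach)
for n in("side","top"):
    c=env.read_camera(n);cv2.imwrite(f"pics/{n}0.png",c["color"]);print(n,c["fx"],c["cx"],c["cy"],c["dist"],np.round(c["world_from_camera"],3))
E
```

```text
cell.py
pics
{'time_s': 0.0, 'qpos': array([-64.62325456,  18.43831639,  -4.01571516,  83.17468632,
         1.29783007,  78.53874766,  -3.25896264]), 'joint_velocities': array([ 0.05075113,  0.00123154,  0.05149852,  0.08747949, -0.12358684,
       -0.02266993, -0.08940152]), 'effort': array([-5.30077068e-04, -4.91278625e+01, -4.04010219e-01, -3.12536681e+01,
       -6.37335679e-02,  4.35391255e-02,  1.71747201e-04]), 'tool_pos': array([0.27010862, 0.59066294, 0.23847182]), 'tool_rot': array([-1.79893648e+02,  8.35461401e-03,  1.55434784e+02]), 'force': array([ 1.14727604, -0.06792235,  0.68461003]), 'wrist_torque': array([ 0.00858414,  0.00809611, -0.01808813]), 'grasp_force': 0.0, 'grip_width': 0.0869354532898019} 0.017
side 386.0074711225406 283.91489395670936 210.94924763642925 [-0.03457299  0.          0.          0.          0.        ] [[-0.975 -0.137  0.177  0.409]
 [-0.224  0.61  -0.76   0.95 ]
 [-0.004 -0.781 -0.625  0.961]
 [ 0.     0.     0.     1.   ]]
top 426.87624270545297 275.9894199428511 209.44980708316982 [-0.02481335  0.          0.          0.          0.        ] [[ 0.025 -0.994  0.106  0.513]
 [-1.    -0.025 -0.004 -0.041]
 [ 0.007 -0.106 -0.994  1.445]
 [ 0.     0.     0.     1.   ]]
```

View pics/top0.png

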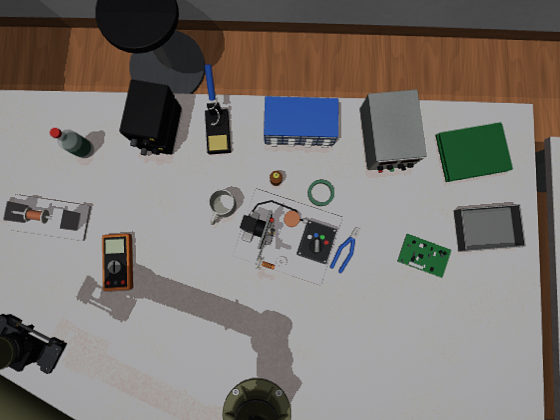

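View pics/side0.png

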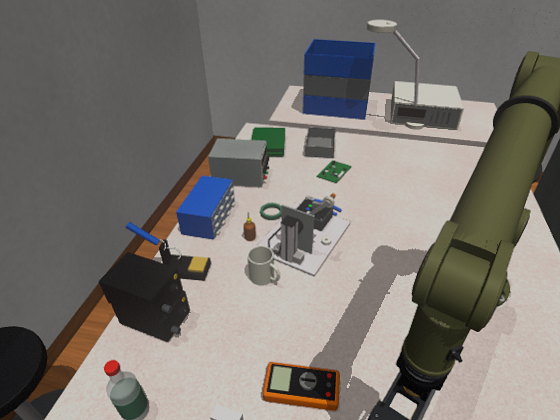

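The top view shows the tensioner plate around (288,235), the control box at about (318,242), and the orange grip at about (267,265). The side view shows the face plate from behind at about (297,228). I'll enlarge both.

```bash
python3 - <<'E'
import cv2,numpy as np
a=cv2.imread("pics/top0.png")[180:290,225:365];b=cv2.imread("pics/side0.png")[180:290,250:370]
a=cv2.resize(a,None,fx=5.4,fy=5.4,interpolation=cv2.INTER_CUBIC)
cv2.imwrite("pics/c1.png",a)
E
cat > h.py <<'E'
import cv2,numpy as np
def ray(c,uv):
    K=np.array([[c["fx"],0,c["cx"]],[0,c["fy"],c["cy"]],[0,0,1.]])
    p=cv2.undistortPoints(np.float64([[uv]]),K,np.array(c["dist"]))[0,0]
    T=c["world_from_camera"]; d=T[:3,:3]@np.r_[p,1]; return T[:3,3],d/np.linalg.norm(d)
def onz(c,uv,z):
    o,d=ray(c,uv); return o+d*(z-o[2])/d[2]
def tri(rs):
    A=sum(np.eye(3)-np.outer(d,d) for o,d in rs); b=sum((np.eye(3)-np.outer(d,d))@o for o,d in rs)
    p=np.linalg.solve(A,b); return p,[np.linalg.norm(np.cross(p-o,d)) for o,d in rs]
def blobs(img,lo,hi,roi,mn=4):
    x0,y0,x1,y1=roi; h=cv2.cvtColor(img,cv2.COLOR_BGR2HSV)[y0:y1,x0:x1]
    m=cv2.inRange(h,np.array(lo),np.array(hi)); n,l,s,c=cv2.connectedComponentsWithStats(m)
    return sorted([(int(s[i,4]),np.round(c[i]+[x0,y0],2).tolist(),s[i,:4].tolist()) for i in range(1,n) if s[i,4]>=mn],reverse=True)
def proj(c,P):
    T=np.linalg.inv(c["world_from_camera"]);r,_=cv2.Rodrigues(T[:3,:3])
    K=np.array([[c["fx"],0,c["cx"]],[0,c["fy"],c["cy"]],[0,0,1.]])
    return cv2.projectPoints(np.float64(P),r,T[:3,3],K,np.array(c["dist"]))[0][:,0]
E
```

```text
(no output)
```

View pics/c1.png

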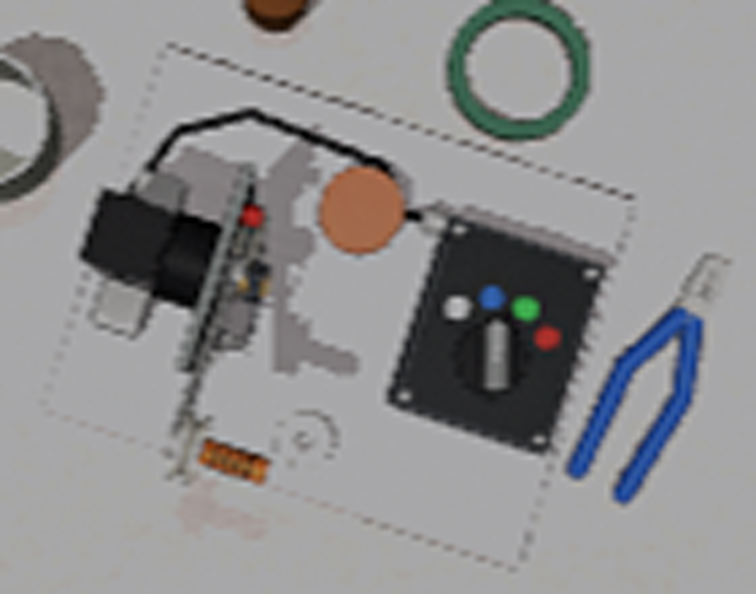

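The selector starts at blue, with its bar pointing at the blue dot (crop 491,298), and green is at (526,308). The orange grip lies at (235,460). Next I'll compute the tensioner frame from the plate and box corners.

```bash
python3 - <<'E'
from cell import env
from h import *
t=env.read_camera("top");s=env.read_camera("side")
f=lambda L:[np.array(p)/5.4+[225-.4,180-.4] for p in L]
plate=f([(168,45),(633,198),(518,568),(42,408)]);box=f([(449,213),(606,262),(546,453),(389,402)])
M=[(.13,.085),(.13,-.225),(-.11,-.225),(-.11,.085)]
B=[(.07,-.105),(.07,-.225),(-.03,-.225),(-.03,-.105)]
B=[(.02+.05,-.165+.06),(.02+.05,-.165-.06),(.02-.05,-.165-.06),(.02-.05,-.165+.06)]
W=[onz(t,p,.012)[:2] for p in plate];V=[onz(t,p,.062)[:2] for p in box]
def fit(m,w):
    m=np.array(m);w=np.array(w);a=m-m.mean(0);b=w-w.mean(0)
    th=np.arctan2((a[:,0]*b[:,1]-a[:,1]*b[:,0]).sum(),(a*b).sum());R=np.array([[np.cos(th),-np.sin(th)],[np.sin(th),np.cos(th)]])
    o=w.mean(0)-R@m.mean(0);print(np.degrees(th),o,np.round((w-(m@R.T+o))*1e3,1).tolist());return R,o
fit(M,W);fit(B,V);R,o=fit(M+B,W+V)
for n,p in dict(sel=(.005,-.165),piv=(0,-.04),grip0=(-.15*np.sin(.7),-.039),grip1=(.15*np.sin(.55),-.039)).items():print(n,R@p+o)
sel=R@(.005,-.165)+o
ob=env.get_obs();Rt=__import__("scipy.spatial.transform",fromlist=["Rotation"]).Rotation.from_euler("xyz",ob["tool_rot"],degrees=True).as_matrix()
print("to sel in tool axes",Rt.T@(np.r_[sel,.24]-ob["tool_pos"]))
for c,n,roi in((t,"t",(225,200,330,290)),(s,"s",(260,180,370,280))):
    print(n,"orange",blobs(c["color"],(5,120,60),(20,255,255),roi),"green",blobs(c["color"],(45,120,60),(75,255,255),roi))
w=env.read_camera("wrist");print(Rt.T@(w["world_from_camera"][:3,3]-ob["tool_pos"]),Rt.T@w["world_from_camera"][:3,:3],w["fx"])
E
```

```text
-16.95575343197734 [ 0.58897737 -0.01786171] [[-0.8, -1.6], [0.6, 1.7], [0.0, 0.4], [0.2, -0.5]]
-16.458210255520804 [ 0.58840259 -0.01687925] [[5.9, -13.0], [12.7, 7.1], [-6.3, 13.4], [-12.3, -7.5]]
-16.856161634238706 [ 0.58919812 -0.01745881] [[-0.9, -2.2], [-0.1, 1.2], [-0.5, 0.3], [0.1, -0.8], [5.9, -12.2], [13.5, 7.7], [-5.6, 13.3], [-12.5, -7.3]]
sel [ 0.54613824 -0.17681956]
piv [ 0.57759931 -0.05574024]
grip0 [ 0.48540838 -0.02676263]
grip1 [ 0.65292384 -0.07751775]
to sel in tool axes [-5.70177620e-01 -5.83423260e-01 -4.19933697e-04]
t orange [(187, [291.55, 218.4], [60, 11, 15, 16]), (52, [267.69, 265.0], [37, 62, 13, 7])] green [(20, [321.9, 236.7], [95, 35, 5, 5])]
s orange [(11, [332.82, 195.18], [71, 14, 4, 4])] green [(10, [309.8, 205.0], [48, 24, 4, 3]), (8, [332.0, 180.25], [69, 0, 6, 2])]
[ 0.07215818  0.00026678 -0.14510576] [[ 1.08867111e-04 -9.64188831e-01 -2.65216678e-01]
 [ 9.99999942e-01  1.90837640e-04 -2.83302005e-04]
 [ 3.23769954e-04 -2.65216632e-01  9.64188796e-01]] 321.12032073173197
```
Box is 120 (x) × 100 (y). Center fits. Good: th=-16.95.

The manual's scale: shifts go in units of 25 mm and turns go in units of 4 degrees. Converting my numbers, -0.12 m is -4.8, -0.19 m is -7.6.

send_path(segments=[{"sz": -1.6,"jaw": 0.08},{"sx": -0.8,"sy": -0.8,"sz": -3.2,"jaw": 0.08},{"sx": -1.6,"sy": -1.6,"sz": -4.8,"jaw": 0.08},{"sx": -2.8,"sy": -2.8,"sz": -5.2,"jaw": 0.08},{"sx": -4,"sy": -4,"sz": -5.2,"jaw": 0.08},{"sx": -5.2,"sy": -5.2,"sz": -5.2,"jaw": 0.08},{"sx": -6.4,"sy": -6.4,"sz": -5.2,"jaw": 0.08},{"sx": -7.6,"sy": -7.6,"sz": -5.2,"jaw": 0.08}])

```text
time_s: 0.92
tool_pos: [0.3589, 0.3523, 0.3699]
tool_rot: [179.9, 0.0, 155.4]
force: [1.2, 0.5, 0.3]
grip_width: 0.0803
grasp_force: 0.0
```

send_path(segments=[{"sx": -1.16,"sy": -1.16,"jaw": 0.08},{"sx": -2.32,"sy": -2.32,"jaw": 0.08},{"sx": -3.48,"sy": -3.48,"jaw": 0.08},{"sx": -4.64,"sy": -4.64,"jaw": 0.08},{"sx": -5.8,"sy": -5.8,"jaw": 0.08},{"sx": -6.96,"sy": -6.96,"jaw": 0.08},{"sx": -8.12,"sy": -8.12,"jaw": 0.08},{"sx": -9.28,"sy": -9.28,"jaw": 0.08}])

```text
time_s: 1.58
tool_pos: [0.4732, 0.0447, 0.3698]
tool_rot: [179.9, 0.0, 155.4]
force: [1.6, 0.8, -0.9]
grip_width: 0.0795
grasp_force: 0.0
```

Scaled: -0.161 m is -6.44, -0.148 m is -5.92, -24.5 degrees is -6.125.

send_path(segments=[{"sx": -1.08,"sy": -1.2,"jaw": 0.08},{"sx": -2.16,"sy": -2.4,"jaw": 0.08},{"sx": -3.24,"sy": -3.6,"rz": -1.5,"jaw": 0.08},{"sx": -4.4,"sy": -4.8,"rz": -3,"jaw": 0.08},{"sx": -5.92,"sy": -6.44,"rz": -4.5,"jaw": 0.08},{"sx": -5.92,"sy": -6.44,"sz": 1.2,"rz": -6.125,"jaw": 0.08},{"sx": -5.92,"sy": -6.44,"sz": 2.4,"rz": -6.125,"jaw": 0.08},{"sx": -5.92,"sy": -6.44,"sz": 2.4,"rz": -6.125,"jaw": 0.08}])

```text
time_s: 2.25
tool_pos: [0.5376, -0.1629, 0.3036]
tool_rot: [180.0, -0.6, 179.7]
force: [-1.4, 1.4, -1.0]
grip_width: 0.08
grasp_force: 0.0
```

send_path(segments=[{"jaw": 0.06},{"jaw": 0.05}])

```text
time_s: 2.42
tool_pos: [0.5414, -0.1601, 0.3109]
tool_rot: [180.0, 0.1, 180.0]
force: [-1.2, -0.4, 0.4]
grip_width: 0.0727
grasp_force: 0.0
```

```bash
python3 - <<'E'
from cell import env
from h import *
w=env.read_camera("wrist");cv2.imwrite("pics/w1.png",w["color"])
E
```

```text
(no output)
```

View pics/w1.png

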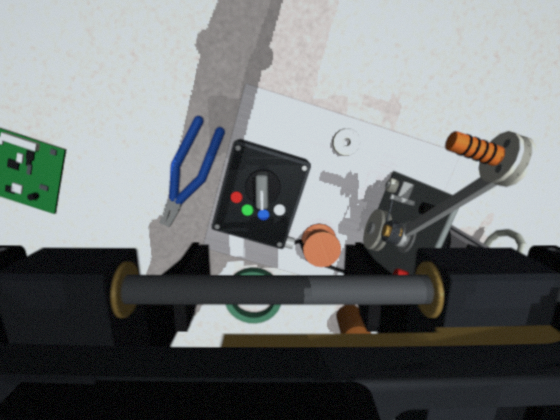

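The wrist view shows the knob bar at about (263,192) with its white line toward blue, the orange grip at about (475,148) and the green dot at (247,210). I'll descend and measure the knob from a second height.

```bash
cat > m.py <<'E'
from cell import env
from h import *
import sys,pickle
w=env.read_camera("wrist");cv2.imwrite(f"pics/{sys.argv[1]}.png",w["color"]);pickle.dump(w,open(f"{sys.argv[1]}.pkl","wb"))
E
python3 m.py wa
```

send_path(segments=[{"sx": -0.08,"sy": -0.32,"sz": 1.2,"jaw": 0.05},{"sx": -0.2,"sy": -0.68,"sz": 2.4,"jaw": 0.045},{"sx": -0.2,"sy": -0.68,"sz": 3.6,"jaw": 0.045},{"sx": -0.2,"sy": -0.68,"sz": 3.6,"jaw": 0.045},{"sx": -0.2,"sy": -0.68,"sz": 3.6,"jaw": 0.045}])

```text
time_s: 2.93
tool_pos: [0.5458, -0.1771, 0.2201]
tool_rot: [180.0, -0.0, -180.0]
force: [0.7, -0.6, 0.6]
grip_width: 0.0457
grasp_force: 0.0
```

```bash
python3 m.py wb
python3 - <<'E'
import cv2,numpy as np
from h import *
a=cv2.imread("pics/wa.png")[130:250,210:330];b=cv2.imread("pics/wb.png")
cv2.imwrite("pics/wab.png",np.hstack([cv2.resize(a,(400,400),interpolation=2),cv2.resize(b[60:300,160:400],(400,400),interpolation=2)]))
for f in("wa","wb"):
  i=cv2.imread(f"pics/{f}.png")
  for n,lo,hi in(("r",(0,150,60),(4,255,255)),("g",(45,150,60),(75,255,255)),("b",(112,150,60),(130,255,255)),("o",(5,150,80),(20,255,255))):print(f,n,blobs(i,lo,hi,(150,40,560,250),30)[:3])
E
```

```text
wa r [(116, [235.9, 195.94], [80, 150, 13, 12])]
wa g [(114, [247.13, 208.74], [91, 163, 13, 12])]
wa b []
wa o [(297, [459.89, 142.15], [299, 92, 21, 21]), (173, [497.07, 155.02], [338, 105, 16, 20]), (128, [472.04, 146.4], [315, 97, 13, 19])]
wb r [(186, [241.56, 213.47], [84, 166, 16, 16])]
wb g [(181, [255.79, 229.85], [98, 183, 16, 15])]
wb b [(127, [275.66, 236.92], [119, 191, 16, 13])]
wb o []
```

View pics/wab.png

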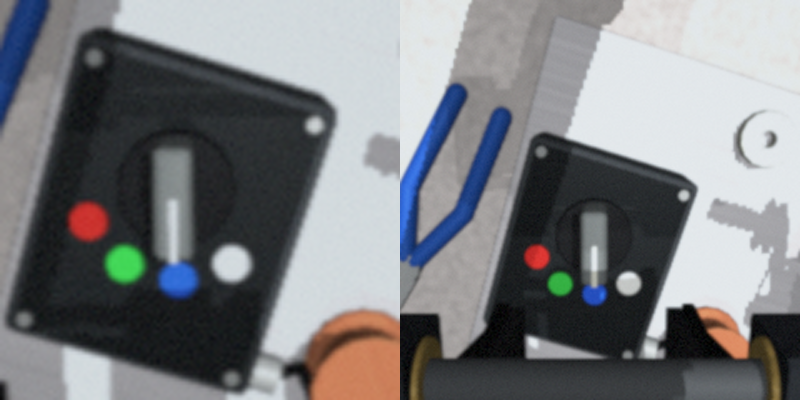

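```bash
python3 - <<'E'
import pickle
from cell import env
from h import *
a=pickle.load(open("wa.pkl","rb"));b=pickle.load(open("wb.pkl","rb"));t=env.read_camera("top")
p=lambda x,y,k,ox,oy:(x/k+ox-.3,y/k+oy-.3)
A=p(172,205,10/3,210,130);B=p(594.5-400,248,5/3,160,60);T=p(496.5,356,5.4,225,180)
print("bar",tri([ray(a,A),ray(b,B)]),tri([ray(a,A),ray(b,B),ray(t,T)]))
print("bar at .098",onz(a,A,.098),onz(b,B,.098),onz(t,T,.098))
for n,ua,ub in(("r",(235.9,195.94),(241.56,213.47)),("g",(247.13,208.74),(255.79,229.85))):print(n,tri([ray(a,ua),ray(b,ub)]),onz(a,ua,.062),onz(b,ub,.062))
# box corners screws in wa / wb
for n,ua,ub in(("s1",p(94,57,10/3,210,130),p(141,152,5/3,160,60)),("s2",p(315,125,10/3,210,130),p(284,196,5/3,160,60))):print(n,tri([ray(a,ua),ray(b,ub)])[0],onz(a,ua,.062),onz(b,ub,.062))
print("grip",tri([ray(a,(475.5,148)),ray(t,(267.69,265.0))]),onz(a,(475.5,148),.24))
E
```

```text
bar (array([ 0.54545612, -0.17745787,  0.09507085]), [np.float64(0.0002788150843235691), np.float64(0.00027881508432365246)]) (array([ 0.54545311, -0.17741637,  0.09501557]), [np.float64(0.0003213260049422966), np.float64(0.00023744770261030065), np.float64(9.109293701244862e-05)])
bar at .098 [ 0.545032   -0.17752102  0.098     ] [ 0.54448425 -0.1772536   0.098     ] [ 0.54535071 -0.17702766  0.098     ]
r (array([ 0.55775751, -0.21085333,  0.06644008]), [np.float64(0.00010322360509914924), np.float64(0.00010322360509916223)]) [ 0.55873031 -0.21133046  0.062     ] [ 0.55904024 -0.2114548   0.062     ]
g (array([ 0.57391449, -0.19720422,  0.06786279]), [np.float64(0.00019062138760584396), np.float64(0.00019062138760593024)]) [ 0.57541342 -0.19758377  0.062     ] [ 0.57597008 -0.19777964  0.062     ]
s1 [ 0.49806276 -0.20696364  0.06288994] [ 0.49781986 -0.20692957  0.062     ] [ 0.4984426  -0.20719078  0.062     ]
s2 [ 0.5223578  -0.12658557  0.06550565] [ 0.52250968 -0.12617946  0.062     ] [ 0.52325123 -0.12609725  0.062     ]
grip (array([ 0.48473877, -0.0263765 ,  0.2404403 ]), [np.float64(0.000295350958437033), np.float64(0.0002953509584368875)]) [ 0.48506196 -0.02615505  0.24      ]
```

Scaled: 0.03 m is 1.2, 0.13 m is 5.2.

send_path(segments=[{"sz": 1.2,"jaw": 0.045},{"sz": 2.4,"jaw": 0.045},{"sz": 3.6,"jaw": 0.045},{"sz": 4.8,"jaw": 0.045},{"sz": 5.2,"jaw": 0.045},{"sz": 5.2,"jaw": 0.045},{"sz": 5.2,"jaw": 0.045}], force=15)

```text
time_s: 3.62
tool_pos: [0.5472, -0.1784, 0.0915]
tool_rot: [-180.0, 0.1, 180.0]
force: [0.8, -1.0, 0.4]
grip_width: 0.045
grasp_force: 0.0
```

send_path(segments=[{"jaw": 0.005},{"jaw": 0.005},{"jaw": 0.005},{"jaw": 0.005},{"jaw": 0.005},{"jaw": 0.005},{"jaw": 0.005}], force=15)

```text
time_s: 4.2
tool_pos: [0.546, -0.1776, 0.0899]
tool_rot: [179.9, 0.0, 179.9]
force: [-1.0, 2.1, 3.7]
grip_width: 0.0139
grasp_force: 15.0
```

Gripped at 14 mm. Turning clockwise to green, then releasing.

Scaled: 35 degrees is 8.75.

send_path(segments=[{"rz": 1.5,"jaw": 0.005},{"rz": 3,"jaw": 0.005},{"rz": 4.5,"jaw": 0.005},{"rz": 6,"jaw": 0.005},{"rz": 7.5,"jaw": 0.005},{"rz": 8.75,"jaw": 0.005},{"rz": 8.75,"jaw": 0.005},{"rz": 8.75,"jaw": 0.005}], force=15)

```text
time_s: 4.87
tool_pos: [0.5458, -0.1782, 0.09]
tool_rot: [180.0, 0.0, 145.1]
force: [-1.9, 0.9, 5.6]
grip_width: 0.0136
grasp_force: 15.0
```

send_path(segments=[{"jaw": 0.005},{"jaw": 0.02},{"jaw": 0.03},{"jaw": 0.045},{"jaw": 0.045},{"jaw": 0.045}], force=15)

```text
time_s: 5.37
tool_pos: [0.5456, -0.1782, 0.0893]
tool_rot: [-180.0, -0.0, 145.0]
force: [0.4, 0.1, 0.4]
grip_width: 0.0387
grasp_force: 0.0
```

send_path(segments=[{"sz": -1.2,"jaw": 0.045},{"sz": -2.4,"jaw": 0.045},{"sz": -3.6,"jaw": 0.045},{"sz": -5.2,"jaw": 0.045},{"sz": -6.8,"jaw": 0.045},{"sz": -8.4,"jaw": 0.045},{"sz": -8.4,"jaw": 0.045},{"sz": -8.4,"jaw": 0.045}])

```text
time_s: 6.03
tool_pos: [0.547, -0.1789, 0.3021]
tool_rot: [179.8, 0.3, 144.9]
force: [0.5, 0.0, -0.1]
grip_width: 0.0448
grasp_force: 0.0
```

```bash
python3 m.py wc
python3 -c "
import cv2;i=cv2.imread('pics/wc.png');cv2.imwrite('pics/wc2.png',cv2.resize(i[40:260],None,fx=1.4,fy=1.4))"
```

```text
(no output)
```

View pics/wc2.png

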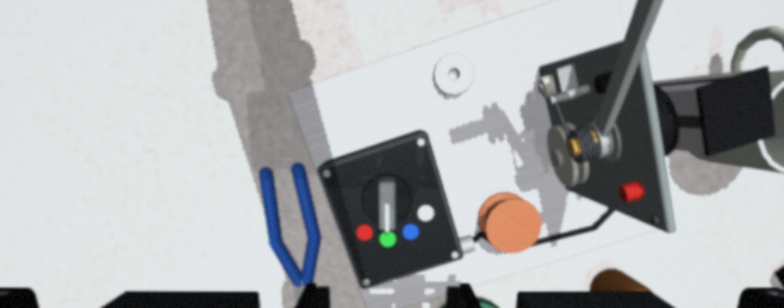

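The selector's bar now points at the green dot (crop 387,239). Next I'll turn the tool so the fingers close along the tensioner's x.

Scaled: -0.03 m is -1.2, -0.02 m is -0.8, 36 degrees is 9.

send_path(segments=[{"sz": -0.4,"rz": 1.75,"jaw": 0.05},{"sz": -0.8,"rz": 3.5,"jaw": 0.05},{"sz": -1.2,"rz": 5.25,"jaw": 0.05},{"sz": -1.2,"rz": 7,"jaw": 0.05},{"sz": -1.2,"rz": 8.75,"jaw": 0.05},{"sz": -1.2,"rz": 9,"jaw": 0.05},{"sz": -1.2,"rz": 9,"jaw": 0.05}])

```text
time_s: 6.67
tool_pos: [0.5452, -0.1778, 0.3279]
tool_rot: [-179.9, -0.1, 109.1]
force: [0.0, 0.4, -0.4]
grip_width: 0.0502
grasp_force: 0.0
```

send_path(segments=[{"rz": 1.75,"jaw": 0.05},{"rz": 3.5,"jaw": 0.05},{"rz": 5.25,"jaw": 0.05},{"rz": 7,"jaw": 0.05},{"rz": 8.75,"jaw": 0.05},{"rz": 9,"jaw": 0.05},{"rz": 9,"jaw": 0.05},{"rz": 9,"jaw": 0.05}])

```text
time_s: 7.33
tool_pos: [0.5456, -0.178, 0.329]
tool_rot: [-180.0, 0.0, 73.2]
force: [0.5, -0.0, -0.6]
grip_width: 0.05
grasp_force: 0.0
```

```bash
python3 - <<'E'
from cell import env
import numpy as np
from scipy.spatial.transform import Rotation as R
o=env.get_obs();M=R.from_euler("xyz",o["tool_rot"],degrees=True).as_matrix()
print(o["qpos"],o["tool_pos"],o["tool_rot"])
th=np.radians(-16.95);T=np.array([[np.cos(th),-np.sin(th)],[np.sin(th),np.cos(th)]]);piv=np.array([.589,-.0177])
for q in(0,.2,.4,.6,.8,1,1.25,1.35):
    a=q-.7;g=np.r_[T@(.15*np.sin(a),-.039)+piv,.125+.15*np.cos(a)-.004]
    if q==0:g0=g
    print(q,g.round(4),"rel0",(M.T@(g-g0)).round(4),"from now",(M.T@(g-o["tool_pos"])).round(4))
E
```

```text
[-34.28398144  10.64170553  57.65567164  87.67270752  -8.97927287
  86.67126198   6.63127315] [ 0.5455636  -0.17802543  0.32904487] [-1.79956288e+02  7.08539702e-03  7.31781034e+01]
0 [ 0.4852 -0.0268  0.2357] rel0 [0. 0. 0.] from now [ 0.1273 -0.1015  0.0934]
0.2 [ 0.5088 -0.034   0.2526] rel0 [-0.0001  0.0247 -0.0169] from now [ 0.1272 -0.0768  0.0765]
0.4 [ 0.5352 -0.0421  0.2643] rel0 [-0.0001  0.0523 -0.0286] from now [ 0.1271 -0.0492  0.0648]
0.6 [ 0.5633 -0.0506  0.2703] rel0 [-0.0002  0.0816 -0.0346] from now [ 0.1271 -0.0198  0.0588]
0.8 [ 0.592  -0.0594  0.2703] rel0 [-0.0003  0.1116 -0.0346] from now [0.127  0.0101 0.0588]
1 [ 0.62   -0.0679  0.2643] rel0 [-0.0003  0.1409 -0.0287] from now [0.1269 0.0395 0.0647]
1.25 [ 0.6526 -0.0779  0.2489] rel0 [-0.0004  0.175  -0.0133] from now [0.1269 0.0736 0.0801]
1.35 [ 0.6645 -0.0815  0.2404] rel0 [-0.0004  0.1874 -0.0048] from now [0.1268 0.0859 0.0886]
```

send_path(segments=[{"sx": 1.2,"sy": -1,"jaw": 0.05},{"sx": 2.4,"sy": -2,"jaw": 0.05},{"sx": 3.6,"sy": -3,"jaw": 0.05},{"sx": 5.08,"sy": -4.04,"jaw": 0.05},{"sx": 5.08,"sy": -4.04,"sz": 0.8,"jaw": 0.05},{"sx": 5.08,"sy": -4.04,"sz": 0.8,"jaw": 0.05},{"sx": 5.08,"sy": -4.04,"sz": 0.8,"jaw": 0.05}])

```text
time_s: 7.92
tool_pos: [0.4859, -0.0274, 0.3093]
tool_rot: [-180.0, 0.0, 73.1]
force: [-0.1, 0.1, -0.1]
grip_width: 0.0499
grasp_force: 0.0
```

```bash
python3 m.py wd; python3 - <<'E'
from cell import env
print(env.get_obs()["qpos"])
E
```

```text
[-50.89183395  -6.92176249  47.55269084 100.44603978   5.15683509
  84.25066418 -21.14195101]
```

View pics/wd.png

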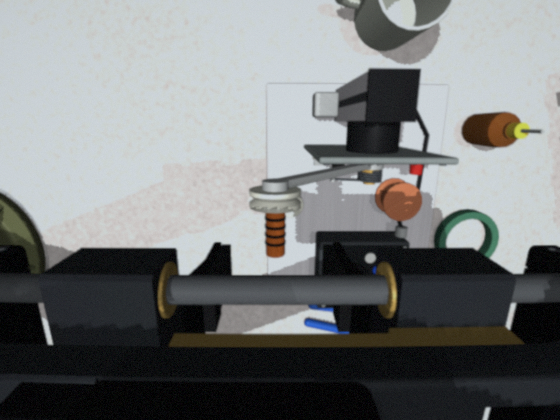

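The grip at (275,235) is centred between the open fingers. I'll descend around it, with the opening reduced to 30 mm.

Scaled: 0.073 m is 2.92, 0.06 m is 2.4.

send_path(segments=[{"sz": 0.8,"jaw": 0.05},{"sz": 1.6,"jaw": 0.05},{"sz": 2.4,"jaw": 0.05},{"sz": 2.92,"jaw": 0.04},{"sz": 2.92,"jaw": 0.03},{"sz": 2.92,"jaw": 0.03},{"sz": 2.92,"jaw": 0.03}])

```text
time_s: 8.55
tool_pos: [0.4875, -0.0283, 0.2379]
tool_rot: [179.9, -0.0, 72.8]
force: [-0.2, 0.2, -0.6]
grip_width: 0.0331
grasp_force: 0.0
```

send_path(segments=[{"sy": 0.48,"sz": -0.36,"jaw": 0.03},{"sy": 1,"sz": -0.68,"jaw": 0.03},{"sy": 1.52,"sz": -0.92,"jaw": 0.03},{"sy": 2.08,"sz": -1.16,"jaw": 0.03},{"sy": 2.68,"sz": -1.28,"jaw": 0.03},{"sy": 3.28,"sz": -1.4,"jaw": 0.03},{"sy": 3.88,"sz": -1.4,"jaw": 0.03},{"sy": 3.88,"sz": -1.4,"jaw": 0.03}])

```text
time_s: 9.22
tool_pos: [0.5807, -0.0559, 0.273]
tool_rot: [180.0, 0.1, 72.9]
force: [-4.8, 3.3, 3.8]
grip_width: 0.0299
grasp_force: 2.5
```

send_path(segments=[{"sy": 0.6,"jaw": 0.03},{"sy": 1.2,"sz": 0.08,"jaw": 0.03},{"sy": 1.8,"sz": 0.28,"jaw": 0.03},{"sy": 2.4,"sz": 0.48,"jaw": 0.03},{"sy": 2.88,"sz": 0.68,"jaw": 0.03},{"sy": 3.28,"sz": 0.84,"jaw": 0.03},{"sy": 3.44,"sz": 0.88,"jaw": 0.03},{"sy": 3.44,"sz": 0.88,"jaw": 0.03}])

```text
time_s: 9.88
tool_pos: [0.6597, -0.0801, 0.2491]
tool_rot: [-179.7, 0.0, 72.9]
force: [-6.5, 2.5, -0.2]
grip_width: 0.0302
grasp_force: 3.7
```

send_path(segments=[{"sy": 0.12,"jaw": 0.03},{"sy": 0.2,"jaw": 0.03},{"sy": 0.2,"jaw": 0.03},{"sy": 0.2,"jaw": 0.03}])

```text
time_s: 10.22
tool_pos: [0.6607, -0.0803, 0.2485]
tool_rot: [-179.2, -0.0, 73.0]
force: [-15.8, 4.5, 2.3]
grip_width: 0.0306
grasp_force: 8.1
```

Force jumped from 7 to 16 N with almost no motion, so the arm is at the stop. Checking with the cameras.

send_path(segments=[{"jaw": 0.03},{"jaw": 0.03},{"jaw": 0.03},{"jaw": 0.03},{"jaw": 0.03},{"jaw": 0.03}])

```text
time_s: 10.72
tool_pos: [0.6607, -0.0803, 0.2486]
tool_rot: [-179.2, -0.0, 73.0]
force: [-16.1, 4.2, 1.1]
grip_width: 0.0299
grasp_force: 8.0
```

```bash
python3 - <<'E'
from cell import env
from h import *
t=env.read_camera("wrist");s=env.read_camera("side")
cv2.imwrite("pics/f.png",np.hstack([cv2.resize(t["color"][60:300,150:430],(400,343)),cv2.resize(s["color"][150:290,240:403],(400,343),interpolation=2)]))
print(env.get_obs()["joint_velocities"].round(2))
E
```

```text
[-0.06 -0.03 -0.03 -0.09 -0.13  0.06  0.19]
```

View pics/f.png

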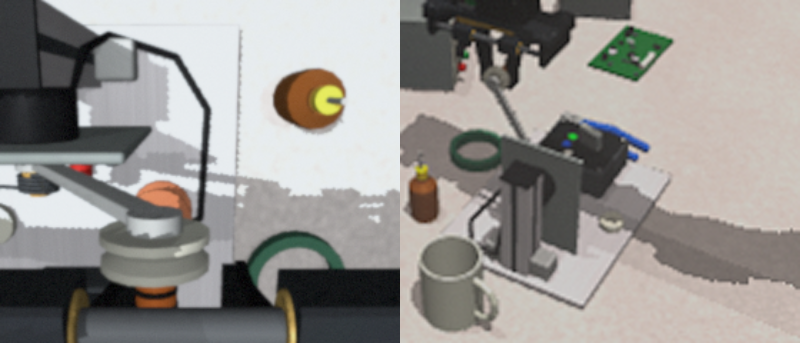

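The picture shows the arm leaning forward over the red stop at (82,168), with the selector untouched and the bystanders in place. The geometry gives a lean of about 0.55 rad, which is the stop.

```bash
python3 -c "
from cell import env
print(env.sign_off())"
```

```text
the job is handed in; nothing more can be done
None
```

I clicked the selector to green and released it, then swung the arm to its red stop, where the fingers still hold it with about 16 N; the job is handed in at about 11 s, but the sign-off gave no verdict.

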